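# Zero the bore gauge, then hold its probe centred in a wheel hub

## Robot

A 6-joint arm with a two-finger parallel gripper is mounted at the origin on the work surface. World frame = base frame: x ahead of the robot, y to its left, z up, the work surface at z = 0. Lengths are in mm, angles in degrees, forces in N, time in s.
With the tool pointing down it reaches from about 300 to 850 mm from the base axis. Payload 4.2 kg.
Tool frame: the origin (TCP) lies midway between the tips of the shut fingers; the grasp point (between the pads) lies 19 mm behind it (env.grasp_offset is the distance from the TCP to the grasp point, in mm); z points along the fingers, y is the line along which they close (so a half turn about z gives the same grasp; the last joint's range is limited). The gripper opens to 91 mm and grips with 3 to 60 N. Pads are 32 mm wide; open, the fingers measure 118 mm over their backs; the gripper's body (76 mm by 178 mm) begins 60 mm behind the grasp point.
Start: joints at [73.052, 18.312, 89.639, -0, 72.044, -1.146], TCP at [156.584, 553.285, 213.976] pointing down, gripper open.
Joint ranges: [-177.97, 177.97], [-48.28, 115.42], [12.27, 149.76], [-77.06, 257.06], [2.81, 150.46], [-146.56, 146.56]. Speed limits (degrees/s): [147.25, 147.25, 180, 180, 180, 180].

## Interface

Orientations are given as [roll, pitch, yaw] about the fixed x, y, z axes, in that order (R = Rz(yaw) Ry(pitch) Rx(roll)).
In Python, from workcell import env, optics gives the robot as it stands. The module is installed in compiled form; this text tells all that it offers.
- The arm moves only by the tool send_rows, never from a script. Its argument "targets" is a list that holds one entry, the list of rows, each a list of 7 numbers: the turn, a rotation vector about the world's x, y, z scaled (see below), then the shift along the world's x, y, z scaled (see below), then the closure, from -1 (fully open) to 1 (shut). In form: [[[rx, ry, rz, x, y, z, gripper], ...]]. A call has 1 to 12 rows; each row shifts and turns the commanded pose from where the row before left it; what a row does not reach is not made up. The controller multiplies each number of a shift by 0.2 m and each number of a turn by pi/2 rad. A row lasts 1/10 s, in which the tool goes at most 50 mm and 8.59 degrees, less where a joint would pass 70% of its speed; a pose out of reach is approached as far as the arm can. A call with a number of a shift or a turn outside -1 to 1 is refused whole. A call with a gripper value outside its range is refused whole. The fingers move at their own pace and stop on an object; "grip_force" is the grip in N (left out, the last holds). Time passes only in rows, so rows that do not move let the fingers close. It gives the time, the measured TCP pose, the force, the opening and the grip force at its end, in the units of the state.
- env.state(): the state, without advancing time (a new reading comes with each control period).
- optics.grab_frame(name): name is "side" or "top"; returns (picture, depth): 384x512x3 uint8, red, green, blue; 384x512 float32, mm along the optical axis (not along the pixel's ray), 0 where there is no reading.
- optics.camera_info(name): a dict with "camera_matrix" (3x3 intrinsics, pixels), "R" (3x3) and "t" (3): a world point X has camera coordinates R X + t. Camera axes: x right, y down, z forward; pixel columns grow to the right and rows downward; lengths in mm; the calibration is good to about 2 mm. A picture is of the moment at which its call begins. camera_info takes no time and is no camera call.
- env.job_done(): hands the job in; it is judged then, once.
Trained networks look in the newest picture that a camera, given by its name, has taken for a name from the list of things; names that differ only in an ending like _2 or _b are one class to them, and where a whole thing is asked for, a point or a joint stands for the part that bears it (a point fixed in the world has none). Each returns a list of dicts, best first, with "conf" (0 to 1); they miss things now and then, are a little off and sometimes report something else, mostly with a low value. They report only what shows in the picture. A call takes as long as a camera call. They do not tell look-alikes from the thing itself.
- optics.silhouettes(camera, name): "mask" (384x512 bool, what is visible of it) and "at" ([column, row] in pixels, amid what is visible of it).
- optics.place_of(camera, name): "at" ([column, row] in pixels: a listed point, or the origin of a listed thing).
The state is a dict: "time_s": time; "qpos": joint angles; "qvel": joint speeds; "effort": joint torques, N m; "ee_pos": TCP position; "ee_rot": TCP orientation; "force": force on the tool from outside, world axes, zero at the start; "torque": the same for the moment, N m; "gripper_width": finger opening in mm; "gripper_force": force on a finger pad.
Only numpy, scipy, OpenCV 4.12 (cv2) and the standard library are available. Lean on these libraries where they do the work, as an engineer would, in place of code of your own. Each camera call takes 0.05 s, during which the arm holds its last target. There are 200 camera calls.

## Task

Zero the gauge by pressing the red spring plunger on the grey box right down to its stop for a moment, while the probe still hangs in its blue stand, and let it come back up. Then take the probe by its black handle and lower its rod upright down the middle of the wheel hub's bore, never touching the hub, until the hub's upper face is level with the orange band on the rod. Finish there, still holding the probe steady and centred in the bore, and leave everything else on the bench where it was.

Things in the scene. Friction and masses are not known exactly. Their poses are not given: they have to be found in the camera images.
- probe: bore probe, 157 mm long, about 0.2 kg; origin at the rod's lower tip, z up the rod. Steel rod 14 mm across, tip to 95 mm; orange band 67 to 77 mm; disc 40 mm across, 95 to 101 mm; black square handle 24 x 24 mm (flats square to its x and y), 101 to 157 mm, yellow stripe near the top. It first hangs upright by its disc in the stand's top hole, free to turn, tip 20 mm above the bench.
- probe_tip (a point): centre of the rod's lower tip (same place as the probe's origin)
- probe_band (a point): point on the rod's axis at the middle of the orange band, 72 mm above the tip
- probe_handle (a point): point on the probe's axis at which to grip the handle, 131 mm above the tip, 30 mm above the disc
- stand: blue fixed stand for the probe: base 100 x 90 x 10 mm, two upright cheeks at its y = -36 and +36 mm, top plate 70 x 80 mm, upper face 115 mm above the bench, with a 21 mm through hole in its middle. Origin under its centre. The probe must be lifted straight up 100 mm to clear it.
- hub: bare aluminium motorcycle wheel hub, fixed, axis vertical, on a round red base (116 mm across, 8 mm thick) and dark collar (44 mm inside). Barrel 54 mm across, 32 to 92 mm above the bench; two spoke flanges 96 mm across, the upper one's top at 77 mm. Bore 30 mm across, straight through the barrel; open below down to the base plate. Origin under its centre on the bench.
- hub_mouth (a point): centre of the bore's upper mouth, level with the hub's upper face, 92 mm above the bench; z up along the bore
- gauge: fixed grey gauge box 110 x 100 x 55 mm with a small display and, in the middle of its top, the red plunger. Origin under its centre.
- plunger_top (a point): centre of the top face of the plunger's red round head (36 mm in diameter, 12 mm thick); 92 mm above the bench when up; moves with it
- plunger (a joint): how far the plunger is pressed down, m: 0 when up, 0.016 at its stop. The spring takes 2 N to start and 8.4 N to hold at the stop, and lifts it again when let go.
- bearing: loose steel ball bearing ring lying flat, 48 mm across, 14 mm high; origin under its centre; to be left alone
- socket: loose steel wrench socket standing up, 26 mm across, 45 mm high; origin under its centre; to be left alone
- wrench: loose open-ended steel wrench lying flat beyond the task's things, some 180 mm long; origin under its middle, x along it; to be left alone
- grease: loose white jar with red lid, 66 mm across, 80 mm high; origin under its centre; to be left alone
- cleaner: loose yellow spray can with a pale top, 56 mm across, 120 mm high; origin under its centre; to be left alone
- tape: loose roll of black tape lying flat, 90 mm across, 25 mm high; origin under its centre; to be left alone
- screwdriver: loose screwdriver with orange handle lying flat at the robot's right; origin under its middle, x along it; to be left alone
There are look-alikes about, which are no part of the job. Of the things that look like the probe, the middle-sized one is meant.

How it is judged:
By the outcome, as a careful person would: the job done as asked, in the order asked, and still so for the second after the job is handed in, while the arm keeps its last pose, push and grip.
It also fails if it takes over 61 s, if anything falls off the work surface, if the arm or the gripper's body presses on something with over 40 N, if the wrist force passes 120 N, or if a joint passes its speed limit or range.

## Working session

There is one attempt and no reset: what is moved stays moved. The work goes in short steps, Python scripts to look and compute and a tool call to move; the robot and the scene stay as the last step left them, time stands still between calls to the robot, and variables do not carry over. Pictures are saved under pics/ and viewed, at most 10 in all, crops included, and the job is handed in when it is done.

Besides the shell and the picture viewer there is one more tool, called after "Request:" by a JSON object that holds its "method" and its "body". send_rows: Moves the arm, as the interface text tells. Its arguments: {"type":"object","properties":{"targets":{"type":"array"},"grip_force":{"type":"number"}},"required":["targets"]}

```bash
mkdir -p pics; cat > h.py <<'E'
import numpy as np, cv2
from workcell import env, optics
def cam(n):
    c=optics.camera_info(n); return np.array(c["camera_matrix"]),np.array(c["R"]),np.array(c["t"]).ravel()
def at_z(n,uv,z):
    K,R,t=cam(n); d=R.T@np.linalg.inv(K)@np.array([uv[0],uv[1],1.]); o=-R.T@t
    return o+d*(z-o[2])/d[2]
def proj(n,X):
    K,R,t=cam(n); p=K@(R@np.array(X,float)+t); return p[:2]/p[2]
def cloud(n,depth):
    K,R,t=cam(n); v,u=np.mgrid[:384,:512]
    P=np.stack([u,v,np.ones_like(u)],-1)@np.linalg.inv(K).T*depth[...,None]
    return (P-t)@R
E
python3 - <<'E'
from h import *
np.set_printoptions(precision=1,suppress=True)
print(env.state(), env.grasp_offset)
ims=[]
for n in("side","top"):
    p,d=optics.grab_frame(n); np.savez(f"{n}0.npz",p=p,d=d); cv2.imwrite(f"pics/{n}0.png",cv2.resize(p[...,::-1],(768,576)))
    K,R,t=cam(n); print(n,-R.T@t,R[2])
    for k,z in(("probe_handle",151),("probe_tip",20),("stand",0),("hub_mouth",92),("plunger_top",92),("gauge",0),("bearing",0),("socket",0),("grease",0),("cleaner",0)):
        print(k,[(round(r["conf"],2),np.array(r["at"]),at_z(n,r["at"],z)[:2]) for r in optics.place_of(n,k)])
E
```

```text
{'time_s': 0.0, 'qpos': array([73.1, 18.4, 89.7, -0. , 72. , -1.1]), 'qvel': array([-0.1,  0. ,  0.1,  0. ,  0. ,  0. ]), 'effort': array([ -0. , -41.2, -23.2,   0.1,   0. ,  -0. ]), 'ee_pos': array([156.5, 552.8, 213.1]), 'ee_rot': array([-179.9,    0. ,  164.2]), 'force': array([ 0.3, -0.5,  0.2]), 'torque': array([-0.1, -0. ,  0.1]), 'gripper_force': 0.0, 'gripper_width': 91.25257865049377} 18.8
side [177.9 900.2 915.9] [ 0.3 -0.7 -0.6]
probe_handle [(0.98, array([193.2, 284.2]), array([573.1, 408.6])), (0.65, array([215.7, 251.9]), array([574.8, 297.9])), (0.63, array([229.9, 236.2]), array([567.9, 233.7]))]
probe_tip [(0.57, array([203.8, 325.2]), array([549.6, 423.5])), (0.55, array([234.5, 258.4]), array([580.4, 194.9]))]
stand [(0.95, array([220.6, 289. ]), array([573.4, 295. ]))]
hub_mouth [(0.65, array([267.7, 198.3]), array([567.1, -15.2]))]
plunger_top [(0.4, array([317.8, 158.3]), array([ 493. , -292.2]))]
gauge [(0.74, array([310.6, 181.7]), array([ 504.7, -268.9])), (0.5, array([258.8, 161.1]), array([ 733.3, -313. ]))]
bearing [(0.52, array([266.1, 256.3]), array([507
[... 897 characters left out ...]
y([259. , 207.6]), array([552.4,   5.3]))]
plunger_top [(0.64, array([358.6, 225.1]), array([ 506.5, -290.3]))]
gauge [(0.59, array([348.9, 227. ]), array([ 505.9, -283.7]))]
bearing [(0.44, array([213.3, 221.5]), array([514.2, 152.4])), (0.28, array([345.9, 158. ]), array([ 732.9, -277.5]))]
socket [(0.65, array([309.6, 234.2]), array([ 480.2, -157.8])), (0.32, array([270.6, 163.3]), array([710.1, -29.3])), (0.16, array([181.1, 159.6]), array([716.9, 267.5]))]
grease [(0.64, array([107.6, 239.4]), array([449.5, 490.2])), (0.62, array([178.7, 160.2]), array([714.7, 275.4]))]
cleaner [(0.94, array([349.1, 159.1]), array([ 729.4, -287.9])), (0.35, array([269.7, 162.1]), array([714.1, -26.3]))]
```

View pics/side0.png

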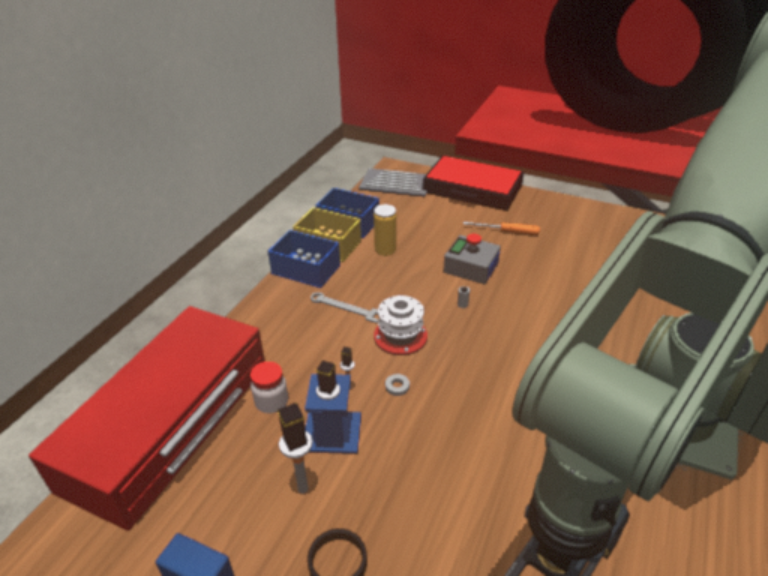

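View pics/top0.png

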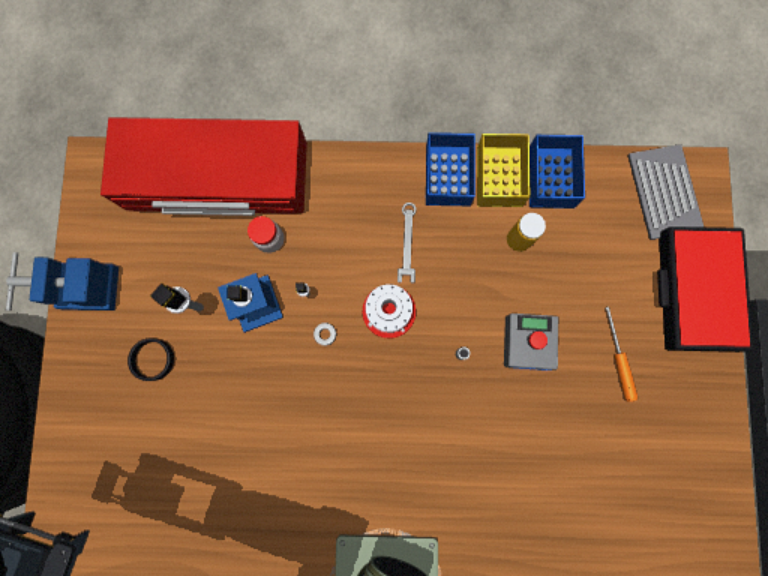

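```bash
python3 - <<'E'
from h import *
np.set_printoptions(precision=1,suppress=True)
a=np.load("side0.npz"); c=a["p"][210:350,150:290]
cv2.imwrite("pics/crop1.png",cv2.resize(c[...,::-1],(600,600),interpolation=cv2.INTER_CUBIC))
for n in("side","top"):
    P=cloud(n,np.load(n+"0.npz")["d"])
    def box(x,y,r,z0,z1,l):
        m=(abs(P[...,0]-x)<r)&(abs(P[...,1]-y)<r)&(P[...,2]>z0)&(P[...,2]<z1); Q=P[m]
        if len(Q)>5:
            lo,hi=np.percentile(Q,[3,97],axis=0); (cc,rr)=cv2.minEnclosingCircle(Q[:,:2].astype(np.float32)); print(n,l,len(Q),"mid",(lo+hi)/2,"ext",hi-lo,"top",np.percentile(Q[:,2],90),"circ",np.array(cc),rr)
    for i,(x,y) in enumerate([(560,415),(575,294),(585,170)]): box(x,y,40,125,230,f"probe{i}")
    box(566,0,60,82,102,"hub top"); box(566,0,60,68,82,"hub flange"); box(505,-287,40,80,105,"plunger"); box(505,-287,90,45,65,"gauge box"); box(575,294,70,105,122,"stand top")
E
```

```text
side probe0 593 mid [559.9 421.2 165.2] ext [39.8 35.4 75.1] top 201.54110235527176 circ [560.3 419. ] 26.09498405456543
side probe1 237 mid [571.2 295.3 153.1] ext [22.7 23.6 52.6] top 178.13857409887214 circ [571.8 293.9] 16.174728393554688
side hub top 167 mid [559.5   8.   88.7] ext [48.4 48.8 12.1] top 93.99644213917213 circ [560.5   6.2] 27.745458602905273
side hub flange 334 mid [560.5   7.2  76.9] ext [85.7 86.6  8. ] top 79.79349140863677 circ [562.4   5.9] 50.02106475830078
side plunger 62 mid [ 500.8 -287.7   89.2] ext [29.7 30.1 12.6] top 94.36453402897088 circ [ 500.7 -288.5] 17.621177673339844
side gauge box 517 mid [ 499.2 -286.2   53.7] ext [104.9  94.1  15. ] top 58.614256974399595 circ [ 499.9 -288.8] 72.06288146972656
side stand top 550 mid [571.4 296.5 113.9] ext [78.5 84.9 13.4] top 118.2467644035248 circ [572.5 293.2] 53.4429931640625
top probe0 348 mid [564.1 413.  165.5] ext [40.7 36.2 76.5] top 202.49922601270015 circ [563.9 416.5] 24.981496810913086
top probe1 131 mid [574.5 292.  155.1] ext [23.9 21.6 50.1] top 179.00657236506385 circ [574.5 293.3] 16.71812629699707
top hub top 187 mid [562.7   5.6  89.3] ext [49.1 48.1 12.6] top 94.45945613850121 circ [562.9  -0.4] 37.7180061340332
top hub flange 519 mid [562.5   5.8  77.1] ext [85.6 84.9  7.2] top 79.7350177075149 circ [564.    5.6] 48.1656379699707
top plunger 119 mid [ 503.2 -290.4   91.7] ext [30.9 31.8  8.9] top 94.44789055063558 circ [ 502.8 -290.2] 17.912975311279297
top gauge box 1063 mid [ 502.9 -289.7   54.6] ext [103.7  94.3   9.3] top 57.95540060396456 circ [ 503.3 -290.2] 71.11429595947266
top stand top 512 mid [574.7 293.1 115.6] ext [76.9 82.6 10. ] top 118.47886086656302 circ [574.2 293.8] 51.9742317199707
```

Both pictures show the three probe-like things: a tall one standing left (side px 193,284), one in the blue stand (216,252), and a tiny one right (231,240). The one in the stand is middle-sized and hangs in the stand as described. The hub is at top px (258,204), and the gauge plunger is at (359,226).

View pics/crop1.png

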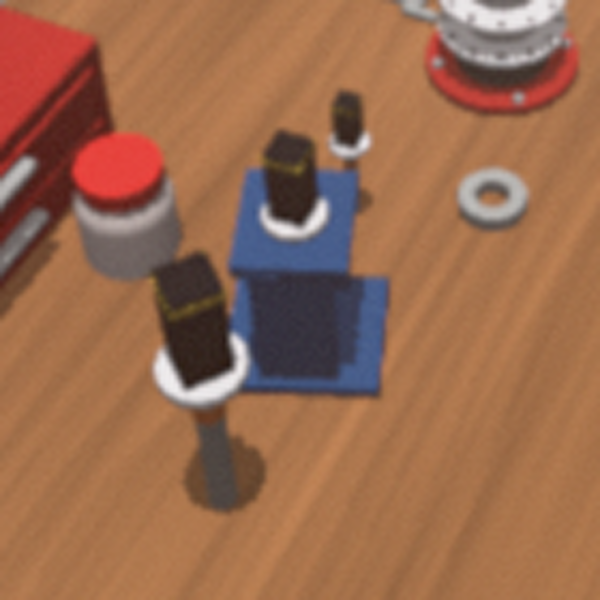

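```bash
python3 - <<'E'
from h import *
np.set_printoptions(precision=1,suppress=True)
for n in("side","top"):
    P=cloud(n,np.load(n+"0.npz")["d"])
    for z0,z1 in((172,185),(130,185)):
        m=(abs(P[...,0]-573)<25)&(abs(P[...,1]-294)<25)&(P[...,2]>z0)&(P[...,2]<z1)
        Q=P[m][:,:2].astype(np.float32); print(n,z0,len(Q),cv2.minAreaRect(Q))
    m=(abs(P[...,0]-573)<60)&(abs(P[...,1]-294)<60)&(P[...,2]>108)&(P[...,2]<120)
    print("stand",cv2.minAreaRect(P[m][:,:2].astype(np.float32)))
    m=(abs(P[...,0]-562)<60)&(abs(P[...,1]-417)<60)&(P[...,2]>120); print("tall top",np.percentile(P[m][:,2],99))
E
```

```text
side 172 82 ((571.6949462890625, 294.0774230957031), (24.938365936279297, 24.75594711303711), 88.81417846679688)
side 130 219 ((571.64794921875, 295.0354309082031), (27.02724838256836, 24.824331283569336), 89.33879852294922)
stand ((572.4732666015625, 294.2036437988281), (70.80287170410156, 83.69165802001953), 22.492774963378906)
tall top 203.56251864465594
top 172 80 ((575.360595703125, 292.73638916015625), (23.482202529907227, 23.10512351989746), 1.9781568050384521)
top 130 127 ((574.9521484375, 292.3682861328125), (24.81017303466797, 23.305688858032227), 3.160433292388916)
stand ((575.1299438476562, 293.6921691894531), (71.15715026855469, 80.8995590209961), 22.894624710083008)
tall top 204.34508493036
```

Request:
{"method": "send_rows", "body": {"targets": [[[0, 0, -0.09, 0.1, -0.25, 0, 1], [0, 0, -0.09, 0.1, -0.25, 0, 1], [0, 0, -0.09, 0.1, -0.25, 0, 1], [0, 0, -0.09, 0.1, -0.25, 0, 1], [0, 0, -0.09, 0.1, -0.25, 0, 1], [0, 0, -0.09, 0.1, -0.25, 0, 1], [0, 0, -0.09, 0.1, -0.23, 0, 1], [0, 0, -0.09, 0.1, -0.23, 0, 1], [0, 0, -0.09, 0.1, -0.23, 0, 1], [0, 0, -0.09, 0.1, -0.23, 0, 1], [0, 0, -0.09, 0.1, -0.23, 0, 1], [0, 0, 0, 0.1, -0.23, 0, 1]]], "grip_force": 30}}

```text
time_s: 2.3
ee_pos: [388.1, -2.5, 214.4]
ee_rot: [179.9, -0.0, 74.9]
force: [0.7, 1.5, 0.6]
gripper_width: 0.3
gripper_force: 0.0
```

The crop confirms it: the middle-sized probe is the one hanging in the blue stand. The other two stand free, one clearly bigger and one tiny.

Request:
{"method": "send_rows", "body": {"targets": [[[0, 0, -0.08, 0.095, -0.239, 0, 1], [0, 0, -0.08, 0.095, -0.239, 0, 1], [0, 0, 0, 0.095, -0.239, 0, 1], [0, 0, 0, 0.095, -0.239, 0, 1], [0, 0, 0, 0.095, -0.239, 0, 1], [0, 0, 0, 0.095, -0.239, 0, 1], [0, 0, 0, 0, 0, -0.2, 1], [0, 0, 0, 0, 0, -0.2, 1], [0, 0, 0, 0, 0, -0.05, 1], [0, 0, 0, 0, 0, 0, 1]]]}}

```text
time_s: 3.3
ee_pos: [497.6, -278.6, 122.7]
ee_rot: [-179.8, -0.0, 60.7]
force: [-0.4, -0.0, 0.4]
gripper_width: 0.3
gripper_force: 0.0
```

```bash
python3 - <<'E'
from h import *
ims=[]
for n in("side","top"):
    p,d=optics.grab_frame(n); u,v=proj(n,[502,-289,95]).astype(int)
    c=p[max(v-45,0):v+45,u-55:u+55]; ims.append(cv2.resize(c[...,::-1],(396,324),interpolation=cv2.INTER_CUBIC))
cv2.imwrite("pics/pl.png",np.hstack(ims)); s=env.state(); print(s["ee_pos"],s["force"],s["time_s"])
E
```

```text
[ 499.54822934 -279.53290935  125.69706957] [0.71874577 0.11288408 0.60919044] 3.4
```

View pics/pl.png

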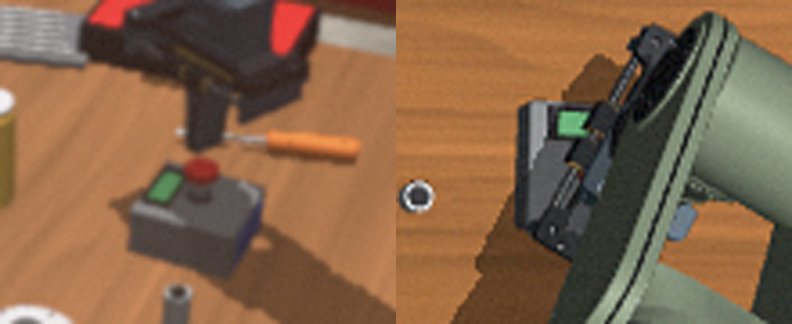

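The fingers hang just above the red plunger (side view left), about 10 mm short in y. I'll correct that and press.

Request:
{"method": "send_rows", "body": {"targets": [[[0, 0, 0, 0.012, -0.048, 0, 1], [0, 0, 0, 0, 0, -0.1, 1], [0, 0, 0, 0, 0, -0.08, 1], [0, 0, 0, 0, 0, -0.03, 1], [0, 0, 0, 0, 0, -0.02, 1]]]}}

```text
time_s: 3.9
ee_pos: [502.2, -290.0, 79.8]
ee_rot: [179.8, 0.0, 60.7]
force: [-0.1, -0.9, 6.6]
gripper_width: 0.6
gripper_force: 3.3
```

Request:
{"method": "send_rows", "body": {"targets": [[[0, 0, 0, 0, 0, -0.015, 1], [0, 0, 0, 0, 0, -0.01, 1], [0, 0, 0, 0, 0, 0, 1]]]}}

```text
time_s: 4.2
ee_pos: [502.2, -290.0, 76.3]
ee_rot: [179.7, 0.0, 60.7]
force: [-2.0, 0.5, 10.0]
gripper_width: 0.6
gripper_force: 5.0
```

Request:
{"method": "send_rows", "body": {"targets": [[[0, 0, 0, 0, 0, -0.01, 1], [0, 0, 0, 0, 0, 0, 1], [0, 0, 0, 0, 0, 0, 1]]]}}

```text
time_s: 4.5
ee_pos: [502.3, -290.1, 76.1]
ee_rot: [179.7, 0.0, 60.7]
force: [-3.8, 1.7, 20.0]
gripper_width: 0.2
gripper_force: 10.2
```

Force is 20 N with no further travel, so it is at the stop. I'll lift, then move to the probe.

Request:
{"method": "send_rows", "body": {"targets": [[[0, 0, 0, 0, 0, 0.2, 1], [0, 0, 0, 0, 0, 0.2, 1], [0, 0, 0, 0, 0, 0.2, -1], [0, 0, 0, 0, 0, 0.2, -1], [0, 0, 0.05, 0.03, 0.22, 0, -1], [0, 0, 0.05, 0.03, 0.22, 0, -1], [0, 0, 0.05, 0.03, 0.22, 0, -1], [0, 0, 0.05, 0.03, 0.22, 0, -1], [0, 0, 0.05, 0.03, 0.22, 0, -1], [0, 0, 0.05, 0.03, 0.22, 0, -1], [0, 0, 0.04, 0.03, 0.22, 0, -1], [0, 0, 0, 0.03, 0.22, 0, -1]]]}}

```text
time_s: 5.7
ee_pos: [549.1, 65.0, 232.4]
ee_rot: [179.9, -0.0, 91.4]
force: [0.9, -0.4, 0.2]
gripper_width: 77.6
gripper_force: 0.0
```

Request:
{"method": "send_rows", "body": {"targets": [[[0, 0, 0, 0.03, 0.22, 0, -1], [0, 0, 0, 0.03, 0.22, 0, -1], [0, 0, 0, 0.03, 0.22, 0, -1], [0, 0, 0, 0.03, 0.22, 0, -1], [0, 0, 0, 0, 0, 0, -1]]]}}

```text
time_s: 6.2
ee_pos: [573.2, 244.5, 231.6]
ee_rot: [179.9, -0.2, 91.6]
force: [-0.5, -0.6, 0.4]
gripper_width: 90.9
gripper_force: 0.0
```

```bash
python3 - <<'E'
from h import *
np.set_printoptions(precision=1,suppress=True)
for n in("side","top"):
    p,d=optics.grab_frame(n)
    if n=="side":
        u,v=proj(n,[573,200,140]).astype(int); cv2.imwrite("pics/a.png",cv2.resize(p[v-75:v+75,u-100:u+100,::-1],(800,600)))
    P=cloud(n,d); m=(abs(P[...,0]-502)<40)&(abs(P[...,1]+289)<40)&(P[...,2]>70)&(P[...,2]<105)
    print(n,"plunger top",np.percentile(P[m][:,2],80) if m.sum() else None)
s=env.state(); print(s["ee_pos"],s["ee_rot"],s["force"],s["time_s"],s["qpos"])
E
```

```text
side plunger top 93.92492731623308
top plunger top 94.17657011343618
[572.8 239.9 231.6] [180.    0.   91.4] [-0.   0.4  0.2] 6.3 [21.7 21.9 81.6 -0.  76.5 20.3]
```

View pics/a.png

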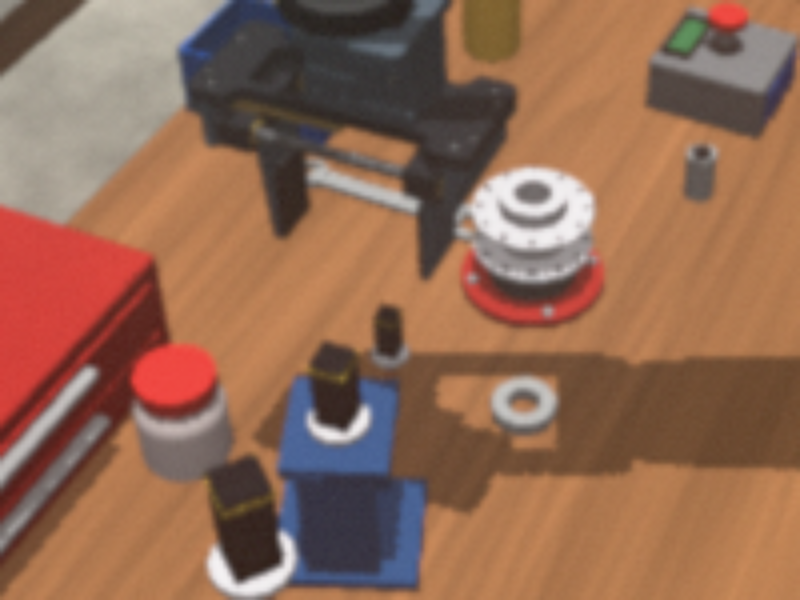

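The plunger is back up and the open gripper hangs over the bench short of the probe. I'll go over the probe, descend and close on the handle.

Request:
{"method": "send_rows", "body": {"targets": [[[0, 0, 0, 0, 0.135, 0, -1], [0, 0, 0, 0, 0.133, 0, -1], [0, 0, 0, 0, 0, 0, -1], [0, 0, 0, 0, 0, -0.17, -1], [0, 0, 0, 0, 0, -0.17, -1], [0, 0, 0, 0, 0, -0.16, -1], [0, 0, 0, 0, 0, 0, -1], [0, 0, 0, 0, 0, 0, -1]]]}}

```text
time_s: 7.1
ee_pos: [573.3, 291.5, 131.9]
ee_rot: [180.0, 0.0, 91.2]
force: [-0.1, 0.5, 0.4]
gripper_width: 91.1
gripper_force: 0.0
```

Request:
{"method": "send_rows", "body": {"targets": [[[0, 0, 0, 0, 0, 0, 0.5], [0, 0, 0, 0, 0, 0, 1], [0, 0, 0, 0, 0, 0, 1], [0, 0, 0, 0, 0, 0, 1], [0, 0, 0, 0, 0, 0, 1], [0, 0, 0, 0, 0, 0, 1], [0, 0, 0, 0, 0, 0, 1]]], "grip_force": 25}}

```text
time_s: 7.8
ee_pos: [572.8, 292.9, 130.9]
ee_rot: [-180.0, 0.0, 91.3]
force: [-0.4, -0.2, -1.4]
gripper_width: 38.0
gripper_force: 0.0
```

Request:
{"method": "send_rows", "body": {"targets": [[[0, 0, 0, 0, 0, 0, 1], [0, 0, 0, 0, 0, 0, 1], [0, 0, 0, 0, 0, 0, 1], [0, 0, 0, 0, 0, 0, 1], [0, 0, 0, 0, 0, 0, 1], [0, 0, 0, 0, 0, 0, 1]]], "grip_force": 25}}

```text
time_s: 8.4
ee_pos: [572.7, 292.9, 130.9]
ee_rot: [-180.0, -0.0, 91.3]
force: [-0.7, 1.0, 0.1]
gripper_width: 23.6
gripper_force: 25.0
```

Request:
{"method": "send_rows", "body": {"targets": [[[0, 0, 0, 0, 0, 0.05, 1], [0, 0, 0, 0, 0, 0.1, 1], [0, 0, 0, 0, 0, 0.1, 1], [0, 0, 0, 0, 0, 0.1, 1], [0, 0, 0, 0, 0, 0.1, 1], [0, 0, 0, 0, 0, 0.1, 1], [0, 0, 0, 0, 0, 0.1, 1], [0, 0, 0, 0, 0, 0, 1]]]}}

```text
time_s: 9.2
ee_pos: [574.2, 293.4, 264.7]
ee_rot: [179.6, -0.2, 91.3]
force: [0.8, -0.2, -1.5]
gripper_width: 23.9
gripper_force: 25.0
```

Request:
{"method": "send_rows", "body": {"targets": [[[0, 0, 0, -0.005, -0.08, 0, 1], [0, 0, 0, -0.006, -0.15, 0, 1], [0, 0, 0, -0.006, -0.18, 0, 1], [0, 0, 0, -0.006, -0.18, 0, 1], [0, 0, 0, -0.006, -0.18, 0, 1], [0, 0, 0, -0.006, -0.18, 0, 1], [0, 0, 0, -0.006, -0.18, 0, 1], [0, 0, 0, -0.006, -0.15, 0, 1], [0, 0, 0, -0.006, -0.1, 0, 1], [0, 0, 0, -0.006, -0.05, 0, 1], [0, 0, 0, 0, 0, 0, 1], [0, 0, 0, 0, 0, 0, 1]]]}}

```text
time_s: 10.4
ee_pos: [560.6, 7.2, 260.4]
ee_rot: [-179.9, -0.0, 91.3]
force: [-0.6, 0.2, -2.1]
gripper_width: 24.3
gripper_force: 25.0
```

```bash
cat > look.py <<'E'
from h import *
import sys
np.set_printoptions(precision=1,suppress=True)
p,d=optics.grab_frame("side"); s=env.state(); print(s["ee_pos"],s["ee_rot"],s["time_s"],s["force"])
np.savez("last.npz",p=p,d=d)
u,v=proj("side",[562,6,110]).astype(int)
cv2.imwrite(f"pics/{sys.argv[1]}.png",cv2.resize(p[v-60:v+60,u-80:u+80,::-1],(800,600),interpolation=cv2.INTER_CUBIC)); print("crop origin",u-80,v-60)
P=cloud("side",d)
e=s["ee_pos"]; tz=e[2]+18.8-131   # nominal tip height
for a,b in((2,20),(20,40),(40,60),(60,90)):
    m=(np.hypot(P[...,0]-e[0],P[...,1]-e[1])<16)&(P[...,2]>tz+a)&(P[...,2]<tz+b)&(P[...,2]>100)
    if m.sum()>5: print(a,b,m.sum(),np.median(P[m],axis=0),P[m][:,2].min())
for k in("probe_tip","probe_band","hub_mouth"): print(k,[(round(r["conf"],2),np.array(r["at"])) for r in optics.place_of("side",k)])
print("proj tip/band nominal",proj("side",[e[0],e[1],tz]),proj("side",[e[0],e[1],tz+72]))
E
python3 look.py b
```

```text
[560.8   7.6 260.6] [-180.    -0.    91.3] 10.45 [ 0.1 -0.3 -2.6]
crop origin 186 138
2 20 21 [557.5  12.3 159.4] 150.99564928223293
20 40 28 [557.3  13.  177.6] 168.39066427964988
40 60 29 [557.2  12.2 198.3] 188.37692791485765
60 90 37 [558.1  12.9 222.6] 208.7345849330389
probe_tip [(0.83, array([204. , 324.4])), (0.69, array([269.2, 187.2])), (0.64, array([231.9, 256. ]))]
probe_band [(0.73, array([271.1, 169.7])), (0.72, array([200.4, 304.7])), (0.7, array([232.2, 247.7])), (0.51, array([229.2, 207.2]))]
hub_mouth [(0.88, array([268. , 201.4]))]
proj tip/band nominal [266.8 188.8] [266.9 169.3]
```

View pics/b.png

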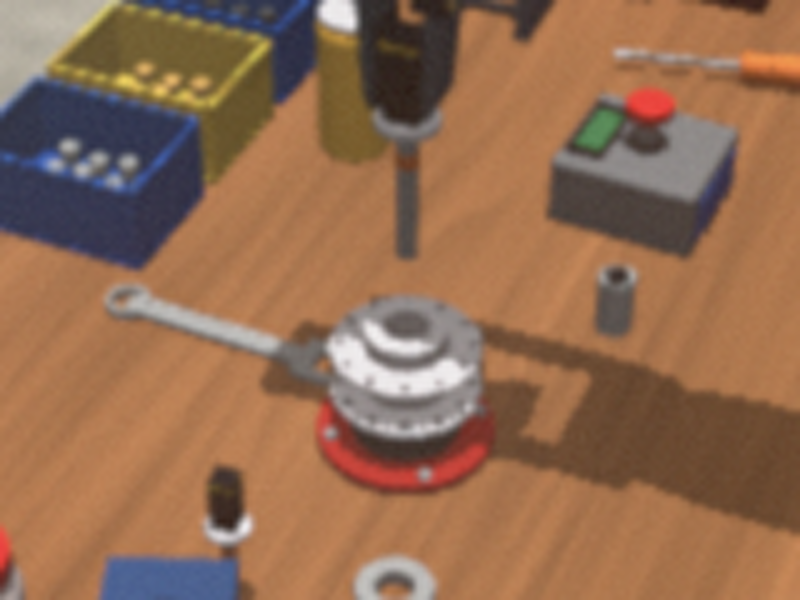

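The probe hangs upright in the gripper (tip at crop 405,255), slightly left of the bore mouth (crop 408,322). Next I'll fit the hub's circles.

```bash
python3 - <<'E'
from h import *
from scipy.optimize import minimize
np.set_printoptions(precision=2,suppress=True)
print("mouth net",at_z("side",[268,201.4],92), "tip net", at_z("side",[269.2,187.2],148.4),"band net",at_z("side",[271.1,169.7],220.4))
# photo-edge fit: mean gradient magnitude along projected rim circles
def fit(n,p,rs):
    g=cv2.GaussianBlur(cv2.cvtColor(p,cv2.COLOR_RGB2GRAY).astype(np.float32),(0,0),0.8)
    G=np.hypot(cv2.Sobel(g,5,1,0),cv2.Sobel(g,5,0,1)); th=np.linspace(0,2*np.pi,180)
    K,R,t=cam(n); best=[]
    for x in np.arange(552,573,.5):
        for y in np.arange(-4,17,.5):
            s=0
            for r,z in rs:
                X=np.stack([x+r*np.cos(th),y+r*np.sin(th),0*th+z],1); q=(X@R.T+t)@K.T; q=(q[:,:2]/q[:,2:]).astype(np.float32)
                s+=cv2.remap(G,q[:,:1],q[:,1:],1).mean()
            best.append((s,x,y))
    best.sort(reverse=True); b=np.array(best[:8]); return b[:,1:].mean(0)
L=np.load("last.npz")
for n,p in(("side",L["p"]),("side",np.load("side0.npz")["p"]),("top",np.load("top0.npz")["p"])):
    print(n,[fit(n,p,r) for r in ([(15,92)],[(27,92)],[(48,77)],[(58,8)],[(15,92),(27,92),(48,77)])])
for n in("side","top"):
    P=cloud(n,np.load(n+"0.npz")["d"]); m=(np.hypot(P[...,0]-561.5,P[...,1]-6)<33)&(P[...,2]>89)
    v,u=np.nonzero(m); print(n,m.sum(),cv2.minEnclosingCircle(P[m][:,:2].astype(np.float32)),P[m].mean(0))
E
```

```text
mouth net [560.22  -1.69  92.  ] tip net [557.2   -2.65 148.4 ] band net [549.     4.41 220.4 ]
side [array([561.56,   5.56]), array([553.75,  16.5 ]), array([560.94,   6.44]), array([559.12,  12.  ]), array([561.06,   5.94])]
side [array([561.31,   5.62]), array([572.25,  15.75]), array([561.06,   5.56]), array([558.44,  11.94]), array([561.44,   4.94])]
top [array([563.06,   5.94]), array([571.94,  -3.69]), array([562.44,   6.44]), array([571.94,  13.19]), array([562.75,   6.25])]
side 116 ((560.3745727539062, 6.05755615234375), 27.610837936401367) [559.28   7.27  92.37]
top 152 ((563.6521606445312, 6.175655364990234), 26.371261596679688) [563.65   6.41  92.24]
```

Request:
{"method": "send_rows", "body": {"targets": [[[0, 0, 0, 0.005, -0.008, 0, 1], [0, 0, 0, 0, 0, -0.08, 1], [0, 0, 0, 0, 0, -0.08, 1], [0, 0, 0, 0, 0, -0.06, 1], [0, 0, 0, 0, 0, -0.03, 1], [0, 0, 0, 0, 0, 0, 1], [0, 0, 0, 0, 0, 0, 1]]]}}

```text
time_s: 11.3
ee_pos: [562.5, 5.3, 211.5]
ee_rot: [179.9, 0.0, 91.3]
force: [0.4, -0.0, -1.7]
gripper_width: 23.8
gripper_force: 25.0
```

```bash
python3 look.py c
```

```text
[562.6   5.3 211.7] [179.9   0.   91.3] 11.35 [ 0.6 -0.5 -2.8]
crop origin 186 138
2 20 18 [559.8  11.6 111.4] 102.1993587398451
20 40 21 [560.2  10.9 130.5] 121.14536472159784
40 60 20 [560.3  10.1 149.7] 140.3343995534731
60 90 31 [560.9  11.6 173.1] 159.65029206645343
probe_tip [(0.96, array([202.2, 324.2])), (0.74, array([267.3, 163.2])), (0.68, array([267.8, 199.2])), (0.66, array([233.2, 260.4])), (0.46, array([257.7, 162.8]))]
probe_band [(0.49, array([265.6, 183.9])), (0.47, array([235., 244.]))]
hub_mouth [(0.74, array([268.6, 199.8]))]
proj tip/band nominal [266.4 200.7] [266.6 182.1]
```

View pics/c.png

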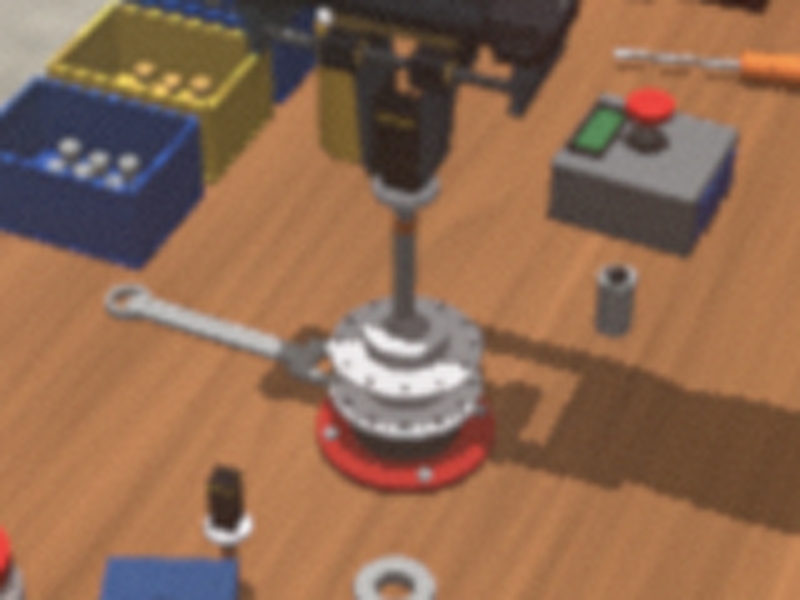

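The rod is over the bore: its column (crop ~403) matches the flange middle (326 to 481). I'll lower it nearly to depth.

Request:
{"method": "send_rows", "body": {"targets": [[[0, 0, 0, -0.003, 0.002, 0, 1], [0, 0, 0, 0, 0, -0.04, 1], [0, 0, 0, 0, 0, -0.05, 1], [0, 0, 0, 0, 0, -0.05, 1], [0, 0, 0, 0, 0, -0.05, 1], [0, 0, 0, 0, 0, -0.05, 1], [0, 0, 0, 0, 0, -0.05, 1], [0, 0, 0, 0, 0, -0.05, 1], [0, 0, 0, 0, 0, -0.04, 1], [0, 0, 0, 0, 0, -0.02, 1], [0, 0, 0, 0, 0, 0, 1], [0, 0, 0, 0, 0, 0, 1]]]}}

```text
time_s: 12.7
ee_pos: [561.7, 5.6, 131.3]
ee_rot: [180.0, 0.0, 91.3]
force: [-0.5, 0.4, -1.9]
gripper_width: 24.1
gripper_force: 25.0
```

```bash
python3 look.py d; python3 - <<'E'
import cv2,numpy as np
p=np.load("last.npz")["p"]
cv2.imwrite("pics/e.png",cv2.resize(p[170:224,232:304,::-1],(800,600),interpolation=cv2.INTER_CUBIC))
E
```

```text
[561.8   5.6 131.5] [179.9   0.   91.3] 12.75 [-0.4 -0.1 -2.3]
crop origin 186 138
60 90 6 [559.2  11.8 103.4] 100.95739989146708
probe_tip [(0.66, array([234.1, 258.6])), (0.59, array([201.6, 325.8]))]
probe_band [(0.86, array([198.5, 304.3])), (0.69, array([233.6, 245.6])), (0.6, array([266.7, 202.3]))]
hub_mouth [(0.78, array([267.9, 200.9])), (0.17, array([256.4, 160.7]))]
proj tip/band nominal [266.4 219.9] [266.6 202.8]
```

View pics/e.png

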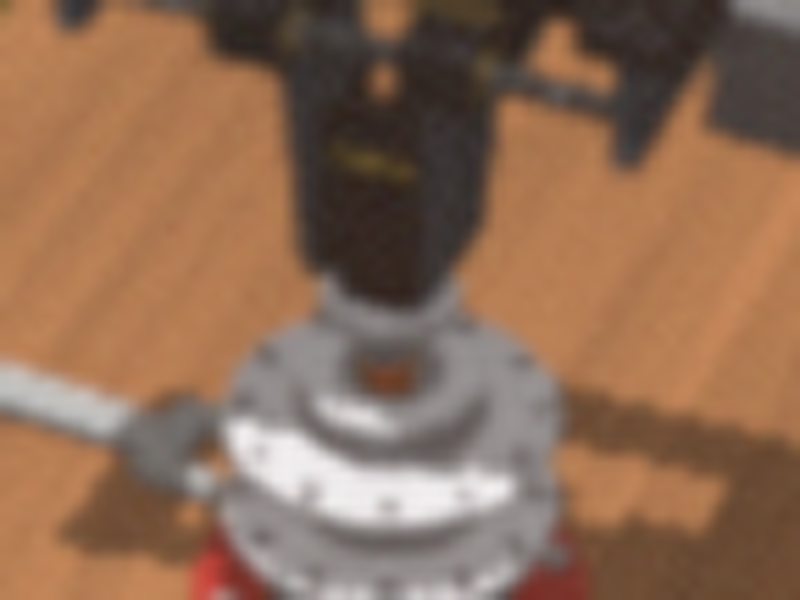

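The orange band (crop 387,375) sits at the mouth and the rod is centred within about 1 mm (flange 222 to 558). I'll check height by the disc.

```bash
python3 - <<'E'
from h import *
np.set_printoptions(precision=1,suppress=True)
def disc(d,x,y,z):
    P=cloud("side",d); r=np.hypot(P[...,0]-x,P[...,1]-y)
    m=(r<22)&(r>14)&(abs(P[...,2]-z)<14)&((P[...,0]-x)*-.394+(P[...,1]-y)*.919>8); print(m.sum(),np.sort(P[m][:,2]))
disc(np.load("side0.npz")["d"],572,294,121)
disc(np.load("last.npz")["d"],561.5,5.7,121)
for f,(x,y) in (("side0",(572,294)),("last",(561.5,5.7))):
    p=np.load(f+".npz")["p"].astype(int); u,v=proj("side",[x,y,121]); u,v=int(round(u)),int(round(v))
    print(f,v,proj("side",[x,y,121])[1],p[v-12:v+22,u].mean(1).round().astype(int), (p[v-12:v+22,u,0]-p[v-12:v+22,u,2]))
E
```

```text
63 [111.9 113.  113.7 113.9 114.1 114.2 114.6 114.9 114.9 114.9 115.  115.1
 115.3 115.9 115.9 116.1 116.3 116.4 116.6 116.8 116.9 116.9 117.5 117.7
 117.8 117.9 118.7 119.  119.2 119.5 119.5 119.6 119.9 120.  120.1 120.2
 120.2 120.3 120.4 121.  121.  121.1 121.3 121.3 121.7 121.8 121.9 122.
 122.1 122.2 122.3 122.5 122.5 122.9 123.1 123.2 124.3 124.3 125.8 129.3
 130.9 133.7 133.8]
39 [117.6 117.6 118.  118.3 118.9 119.1 120.1 120.2 120.3 120.9 120.9 121.2
 121.7 121.8 122.  122.1 122.2 122.4 122.4 122.6 123.3 123.4 123.6 124.5
 124.6 124.7 124.9 126.1 127.4 128.3 128.9 129.  129.4 131.4 133.6 133.8
 134.6 134.7 135. ]
side0 259 259.2297690699844 [ 52  64  77  63  45  43  40  43  45  43  44  41  43  42  62 136 207 214
 151 100  97 103 102 101 105  96  72  59  53  58  56  58  55  54] [ 21  37  59  44  28  21  24  21  23  23  24  23  21  22  13   7   5   5
   6 -17 -57 -68 -69 -67 -69 -60 -31  -9  -4  -8  -8  -8 -10  -8]
last 195 195.44844430664511 [ 47  51  58  46  37  43  40  43  40  41  42  41  43  40  62 113 125 105
  85  80  77  68  84 120 150 166 134 103 124 189 228 226 193 196] [19 34 41 27 20 13 19 19 19 20 21 20 19 20 12  9  5  9 10 26 57 67 38 10
  5  6  6  7  7  5  2  2  6  6]
```

Disc height is about 121 to 122 mm as expected, so there was no slip. I'll trim by half a millimetre, settle and hand in.

Request:
{"method": "send_rows", "body": {"targets": [[[0, 0, 0, 0.001, 0, -0.003, 1], [0, 0, 0, 0, 0, 0, 1], [0, 0, 0, 0, 0, 0, 1], [0, 0, 0, 0, 0, 0, 1], [0, 0, 0, 0, 0, 0, 1]]]}}

```text
time_s: 13.4
ee_pos: [561.7, 5.6, 130.4]
ee_rot: [180.0, -0.0, 91.3]
force: [0.5, -0.3, -1.8]
gripper_width: 23.9
gripper_force: 25.0
```

```bash
python3 -c "
from h import *
s=env.state(); print(s['ee_pos'],s['force'],s['gripper_width']); print(env.job_done())"
```

```text
[561.65290884   5.64986714 130.38419988] [ 0.54880216 -0.33100052 -1.83376445] 23.922341481933707
the job is handed in; nothing more can be done
None
```

I pressed the plunger to its stop (20 N, no further travel) and it came back up; the probe is now held upright in the hub bore, centred to about 1 mm by the side camera, with the orange band level with the hub's upper face, and the job was handed in at about 13.4 s (no verdict returned).

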